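# Park the magnifier and hold a spring probe on the test pad

## Robot

A 7-joint arm with a two-finger parallel gripper is mounted at the origin on the work surface. World frame = base frame: x ahead of the robot, y to its left, z up, the work surface at z = 0. Lengths are in m, angles in rad, forces in N, time in s.
With the tool pointing down it reaches from about 0.425 to 1.025 m from the base axis. Payload 3.6 kg.
Tool frame: the origin (TCP) lies on the centre line of the jaws, within the pads' length; the fingertips stand 17 mm ahead of it and the grasp point (between the pads) lies 2 mm behind it; z points along the fingers, x is the direction in which the jaws open and shut, and the axes are right-handed (so a half turn about z gives the same grasp; the last joint's range is limited). The gripper opens to 85 mm and grips with 20 to 120 N. Pads are 22 mm wide; open, the fingers measure 114 mm over their backs; the gripper's body (76 mm by 85 mm) begins 54 mm behind the grasp point. The pads swing forward as they close: fully open they stand 13 mm farther back than shut.
Start: joints at [1.145, 0.591, 0.048, 1.609, -0.033, 0.943, -0.034], TCP at [0.236, -0.685, 0.248] pointing down, gripper open.
Joint ranges: [-2.69, 2.69], [-0.47, 2.24], [-1.27, 1.36], [0.19, 2.51], [-1.53, 4.68], [0.08, 2.07], [-3.09, 3.09]. Speed limits (rad/s): [2.57, 2.57, 3.14, 3.14, 3.14, 3.14, 3.14].

## Interface

Orientations are given as a rotation vector (axis times angle).
In Python, from workcell import read_state, imaging, finish_job, models gives the robot as it stands.
- The arm moves only by the tool play_rows, never from a script. Its argument "rows" is a list of rows, each an object of numbers: "tx", "ty", "tz": the shift along the world's x, y, z in m; "roll": the turn about the world's z in rad. In form: [{"tx": .., "ty": .., "tz": .., "roll": ..}, ...]. A call has 1 to 5 rows; each row shifts and turns the commanded pose from where the row before left it; what a row does not reach is not made up. A row lasts 1/10 s, in which the tool goes at most 50 mm and 8.59 degrees, less where a joint would pass 70% of its speed; a pose out of reach is approached as far as the arm can. A call is refused whole if a number of a shift passes 0.05 or a number of a turn 0.15, either way. A call with a gripper value outside its range is refused whole. "gripper" is the opening, from 0 (shut) to 1 (fully open), set as the call begins (left out, the last holds). The fingers move at their own pace and stop on an object; "grip_force" is the grip in N (left out, the last holds). Time passes only in rows, so rows that do not move let the fingers close. It gives the time, the measured TCP pose, the force and the opening at its end, in the units of the state.
- read_state(): the state, without advancing time (a new reading comes with each control period).
- imaging.capture(name): name is "scene" or "top" or "wrist"; returns a dict with "color" (400x640x3 uint8, red, green, blue), "vertical_fov" (degrees; the focal length in pixels is half the picture's height over the tangent of half this angle, whatever the lens; pixels are square), "cx", "cy" (the principal point, pixels), "pose" (4x4, takes a point from camera to world coordinates); the wrist camera has in their place "hand_eye" (4x4, takes a point from camera to tool coordinates, whose origin is the TCP and whose axes are the tool frame's). Camera axes: x right, y up, looking along -z (the intrinsics and any distortion apply to the point x, -y, -z); pixel columns grow to the right and rows downward; lengths in m; the calibration is good to about 2 mm. A picture is of the moment at which its call begins: read the wrist's pose just before it. There is no depth.
- finish_job(): hands the job in, once; it reports no verdict.
Trained networks look in a picture, given as the dict that the camera call returned (one of the last four; its "shot" number tells which), for a name from the list of things; names that differ only in an ending like _2 or _b are one class to them, and where a whole thing is asked for, a point or a joint stands for the part that bears it (a point fixed in the world has none). Each returns a list of dicts, best first, with "score" (0 to 1); they miss things now and then, are a little off and sometimes report something else, mostly with a low value. They report only what shows in the picture. A call takes as long as a camera call.
- models.trace(picture, target): "mask" (400x640 bool, what is visible of it).
- models.landmark_of(picture, target): "location" ([x, y, z] in m, in the coordinates of the camera as it stood for that picture, good to about 4 mm: a listed point, or the origin of a listed thing).
The state is a dict: "clock": time; "joint_pos": joint angles; "dq": joint speeds; "tau": joint torques, N m; "position": TCP position; "ee_rot": TCP orientation; "contact_force": force on the tool from outside, world axes, zero at the start; "wrist_torque": the same for the moment, N m; "gripper_width": finger opening in m.
Only numpy, scipy, OpenCV 4.12 (cv2) and the standard library are available. Lean on these libraries where they do the work, as an engineer would, in place of code of your own. Each camera call takes 0.05 s, during which the arm holds its last target. There are 200 camera calls.

## Task

First swing the bench magnifier away from the red circuit board until its lens is over the round yellow parking mark, and leave it there. Then take the blue test probe from its stand and press its tip on the white-ringed brass pad of the sloping board, square to the board and gently, so that the sprung tip is pushed in about half of its 10 mm travel. Finish while holding it so, with the rest of the bench undisturbed.

Things in the scene. Friction and masses are not known exactly. Their poses are not given: they have to be found in the camera images.
- magnifier (a joint): Swivel of the bench magnifier, rad. The vertical axis is the grey post (round foot 100 mm across, post 20 mm thick), top of the swivel 193 mm above the table. The value grows as the arm swings towards the robot's left (+y), i.e. clockwise seen from above; range -0.9 to 1.5. The arm is level and stays where it is left: stiff friction of 0.5 N m (about 2 N at the knob), no spring. The lens is over the parking mark at 0.95.
- lens (a point): Centre of the magnifier's glass lens, 210 mm from the swivel axis and 175 mm above the table. White rim 118 mm across outside, 14 mm thick (z 168 to 182 mm).
- mag_knob (a point): Grip point on the magnifier's upright black round knob, 16 mm in diameter, at the free end of the arm, 295 mm from the swivel axis. The point is 208 mm above the table; the knob stands free from 180 mm up to its top at 228 mm. It may turn in the fingers, so the gripper need not turn while swinging it round.
- park (a point): Centre of the yellow ring-and-dot parking mark, 80 mm across, flat on the table, 210 mm from the swivel axis.
- board_rest: Fixed black base of the board rest, 130 (x) x 110 (y) x 10 mm, four aluminium posts carrying the board. Origin: centre of its underside on the table.
- board: Fixed red circuit board, 100 (own x) x 84 (own y) x 4 mm, sloping 0.35 rad (20 degrees): its -x edge, roughly towards the robot, is the low one. Origin: centre of its underside, 42 mm above the table. Its own z axis is the outward normal of its face. Parts on it stand up to 9 mm above its face, none nearer than 25 mm to the pad's centre.
- pad (a point): Centre of the brass test pad, 14 mm in diameter with a white ring 21 mm across round it, on the board's upper face (own x 10, y -8, z 4 mm of the board).
- probe: The blue test probe (loose, about 60 g), standing tip down in a grey stand. Square blue handle 20 x 20 mm with sides along its own x and y. Origin: underside of the round collar (30 mm in diameter, 4 mm thick) at the handle's lower end; its own z axis points up along the handle, away from the tip. The handle is free from z = 4 to z = 75 mm. Below the collar: steel barrel 10 mm in diameter to z = -28 mm, then the sprung brass tip, 4 mm in diameter, to z = -45 mm.
- plunger (a joint): How far the blue probe's sprung tip is pushed in, m: 0 is fully out, 0.010 fully in. The spring takes 0.8 N at the start and 0.4 N more per mm (2.8 N at half travel, 4.8 N fully in).
- tip (a point): The extreme point of the blue probe's sprung tip (moves with it; 45 mm below the probe's origin when out).
- stand_blue: Fixed grey block 60 x 60 x 60 mm that holds the blue probe, upright round hole 14 to 15 mm in diameter in the centre of the top; the probe's collar rests on the top, so the probe's origin is 60 mm above the table. Origin: centre of its underside. Lift the probe at least 50 mm to be clear.
- black_probe: A like probe with a black handle and fixed tip, in its own like stand about 140 mm from the blue one; either of the two may be the nearer. Same origin and sizes. Leave alone.
- bottle: White plastic solvent bottle, 60 mm in diameter, 150 mm tall, origin at the centre of its underside. Leave alone.
- spool: Solder spool lying flat, 68 mm in diameter, 42 mm tall, origin at the centre of its underside. Leave alone.
- flux_jar: Small amber jar, 44 mm in diameter, 45 mm tall, origin at the centre of its underside. Leave alone.
- screwdriver: Orange screwdriver lying on the table, 160 mm long, origin near its middle. Leave alone.

How it is judged:
By the outcome, as a careful person would: the job done as asked, in the order asked, and still so for the second after the job is handed in, while the arm keeps its last pose, push and grip.
It also fails if it takes over 59 s, if anything falls off the work surface, if the arm or the gripper's body presses on something with over 40 N, if the wrist force passes 120 N, or if a joint passes its speed limit or range.

## Working session

There is one attempt and no reset: what is moved stays moved. The work goes in short steps, Python scripts to look and compute and a tool call to move; the robot and the scene stay as the last step left them, time stands still between calls to the robot, and variables do not carry over. Pictures are saved under pics/ and viewed, about 8 in all and at most 12, crops included, and the job is handed in when it is done.

Besides the shell and the picture viewer there is one more tool, called after "Call:" as name(argument=value, ...), one argument or row to a line, values as JSON. play_rows: Moves the arm, as the interface text tells. Its arguments: {"type":"object","properties":{"rows":{"type":"array"},"gripper":{"type":"number"},"grip_force":{"type":"number"}},"required":["rows"]}

```bash
ls; mkdir -p pics; cat > h.py <<'E'
import numpy as np, cv2
from scipy.spatial.transform import Rotation as R
from workcell import read_state, imaging, finish_job, models
def cap(n):
    s=read_state(); p=imaging.capture(n)
    if n=="wrist":
        T=np.eye(4);T[:3,:3]=R.from_rotvec(s["ee_rot"]).as_matrix();T[:3,3]=s["position"]
        p["pose"]=T@np.array(p["hand_eye"])
    return p
def save(p,f): cv2.imwrite("pics/"+f,p["color"][:,:,::-1])
def lm(p,t,k=1):
    M=np.array(p["pose"])
    return [(round(float(d["score"]),2),(M[:3,:3]@np.array(d["location"])+M[:3,3]).round(4).tolist()) for d in models.landmark_of(p,t)[:k]]
E
python3 - <<'E'
from h import *
s=read_state();print({k:np.round(v,3).tolist() for k,v in s.items()})
for n in("scene","top"):
    p=cap(n);save(p,n+".png");print(n,[k for k in p],p["vertical_fov"],np.round(p["pose"],3).tolist())
    for t in "lens mag_knob park magnifier board board_rest pad probe tip stand_blue black_probe bottle spool flux_jar screwdriver".split():
        print(t,lm(p,t,2))
E
```

```text
pics
{'clock': 0.0, 'joint_pos': [1.146, 0.592, 0.048, 1.61, -0.033, 0.943, -0.034], 'dq': [-0.0, -0.0, -0.002, -0.001, -0.0, -0.001, 0.0], 'tau': [-0.0, -54.869, 1.546, -19.812, 0.009, 0.009, 0.0], 'position': [0.236, -0.685, 0.247], 'ee_rot': [-2.557, 1.823, 0.003], 'contact_force': [0.305, 0.135, 0.333], 'wrist_torque': [-0.013, -0.029, 0.0], 'gripper_width': 0.085}
scene ['color', 'vertical_fov', 'cx', 'cy', 'pose', 'shot'] 57.510188216886846 [[0.774, -0.531, 0.345, 0.856], [0.633, 0.658, -0.407, -0.304], [-0.01, 0.533, 0.846, 0.896], [0.0, 0.0, 0.0, 1.0]]
lens [(0.6, [0.5403, 0.0144, 0.1793])]
mag_knob [(0.7, [0.4676, -0.0237, 0.2064])]
park [(0.76, [0.5933, 0.27, -0.0007])]Traceback (most recent call last):
  File "<stdin>", line 6, in <module>
  File "h.py", line 13, in lm
    return [(round(float(d["score"]),2),(M[:3,:3]@np.array(d["location"])+M[:3,3]).round(4).tolist()) for d in models.landmark_of(p,t)[:k]]
                                                                                                               ~~~~~~~~~~~~~~~~~~^^^^^
ValueError: it knows: black_probe, board, board_rest, bottle, flux_jar, lens, mag_knob, pad, park, probe, screwdriver, spool, stand_blue, tip
```

```bash
python3 - <<'E'
from h import *
for n in("scene","top"):
    p=cap(n);save(p,n+".png");print(n,np.round(p["pose"],3).tolist())
    for t in "lens mag_knob park board board_rest pad probe tip stand_blue black_probe bottle spool flux_jar screwdriver".split():
        print(t,lm(p,t,2))
E
```

```text
scene [[0.774, -0.531, 0.345, 0.856], [0.633, 0.658, -0.407, -0.304], [-0.01, 0.533, 0.846, 0.896], [0.0, 0.0, 0.0, 1.0]]
lens [(0.75, [0.5441, 0.0132, 0.1755])]
mag_knob [(0.71, [0.4694, -0.0226, 0.206])]
park [(0.87, [0.5949, 0.2703, 0.0004]), (0.23, [0.3501, 0.2085, -0.0004])]
board [(0.74, [0.5019, -0.0093, 0.0423]), (0.62, [0.585, -0.2841, 0.0029])]
board_rest [(0.98, [0.4992, -0.0153, -0.0022])]
pad [(0.91, [0.5076, -0.0193, 0.0518])]
probe [(0.77, [0.5845, -0.288, 0.0567])]
tip []
stand_blue [(0.93, [0.586, -0.28, 0.0026]), (0.61, [0.5858, -0.2873, 0.0609])]
black_probe [(0.65, [0.5862, -0.2821, 0.0035]), (0.58, [0.4513, -0.3144, 0.0629])]
bottle [(0.68, [0.7233, -0.2097, 0.0012])]
spool [(0.81, [0.6494, 0.3761, -0.0]), (0.2, [0.3487, 0.4202, -0.0025])]
flux_jar [(0.56, [0.3474, 0.4209, -0.0021])]
screwdriver [(0.48, [0.3509, 0.2072, -0.0047])]
top [[-0.017, 0.975, -0.22, 0.3], [-1.0, -0.016, 0.006, 0.057], [0.002, 0.22, 0.976, 1.292], [0.0, 0.0, 0.0, 1.0]]
lens [(0.67, [0.5414, 0.0144, 0.1746]), (0.29, [0.5837, -0.2792, 0.0611])]
mag_knob [(0.56, [0.4678, -0.0282, 0.207])]
park [(0.62, [0.5978, 0.2701, 0.0016])]
board [(0.76, [0.5025, -0.0113, 0.0388])]
board_rest [(0.6, [0.5, -0.0123, 0.003])]
pad [(0.97, [0.5072, -0.0277, 0.0481]), (0.5, [0.3566, 0.2082, -0.0012])]
probe [(0.7, [0.5846, -0.2805, 0.061]), (0.34, [0.5, -0.0126, -0.0026])]
tip []
stand_blue [(0.96, [0.5822, -0.2876, 0.0018])]
black_probe [(0.58, [0.4517, -0.3129, 0.0605]), (0.22, [0.5055, -0.0229, 0.0434])]
bottle [(0.92, [0.7209, -0.2152, -0.0037])]
spool [(0.57, [0.6478, 0.373, -0.0001])]
flux_jar [(0.58, [0.3496, 0.42, -0.0052])]
screwdriver [(0.81, [0.3536, 0.2088, 0.0001])]
```

View pics/scene.png

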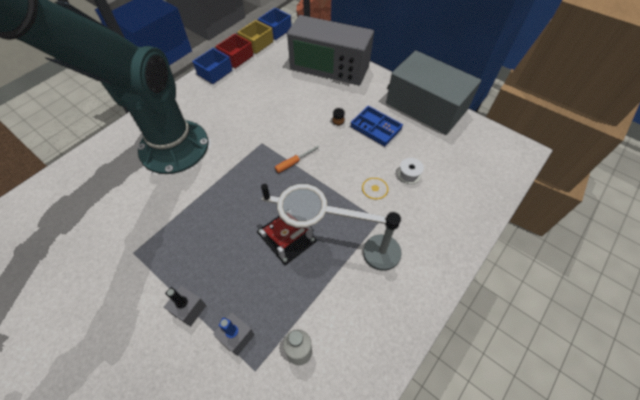

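View pics/top.png

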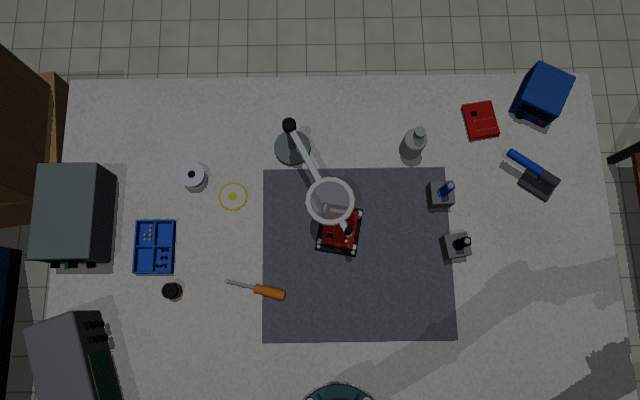

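Call:
play_rows(
  rows=[
    {"tx":0.0,"ty":0.03,"tz":0.02,"roll":0.03},
    {"tx":0.015,"ty":0.042,"tz":0.02,"roll":0.03},
    {"tx":0.015,"ty":0.044,"tz":0.01,"roll":0.03},
    {"tx":0.015,"ty":0.045,"tz":0,"roll":0.03},
    {"tx":0.015,"ty":0.045,"tz":0,"roll":0.03},
  ],
)

```text
clock: 2.2
position: [0.2968, -0.478, 0.2991]
ee_rot: [2.687, -1.626, 0.003]
contact_force: [0.7, 0.3, -0.4]
gripper_width: 0.085
```

Call:
play_rows(
  rows=[
    {"tx":0.015,"ty":0.045},
    {"tx":0.015,"ty":0.045},
    {"tx":0.015,"ty":0.045},
    {"tx":0.015,"ty":0.045},
    {"tx":0.015,"ty":0.045},
  ],
)

```text
$.rows[0]: bad value
```

Call:
play_rows(
  rows=[
    {"tx":0.015,"ty":0.045},
    {"tx":0.015,"ty":0.045},
    {"tx":0.015,"ty":0.04},
    {"tx":0.01,"ty":0.03},
    {"tx":0,"ty":0},
  ],
)

```text
$.rows[0]: bad value
```

```bash
python3 - <<'E'
from h import *
s=read_state();print({k:np.round(s[k],3).tolist() for k in("clock","position","ee_rot","joint_pos")})
print(R.from_rotvec(s["ee_rot"]).as_matrix().round(3).tolist())
p=cap("wrist");save(p,"w1.png");print(np.round(p["hand_eye"],3).tolist())
for t in "lens mag_knob park board board_rest pad".split(): print(t,lm(p,t,2))
from scipy.optimize import least_squares
L=np.array([.542,.014]);K=np.array([.4683,-.025]);P=np.array([.596,.270])
def f(v):
    c=v[:2];u=lambda a:np.array([-np.cos(a),np.sin(a)])  # value grows cw
    return np.r_[c+.21*u(v[2])-L,c+.295*u(v[2])-K,c+.21*u(v[3])-P]
r=least_squares(f,[.728,.112,-.48,.87]);print(r.x,r.fun)
E
```

```text
{'clock': 2.2, 'position': [0.297, -0.478, 0.299], 'ee_rot': [2.687, -1.626, 0.003], 'joint_pos': [0.948, 0.328, -0.017, 1.928, 0.007, 0.884, -0.161]}
[[0.464, -0.886, 0.001], [-0.886, -0.464, -0.001], [0.002, -0.0, -1.0]]
[[1.0, -0.0, -0.0, -0.001], [-0.0, -0.952, -0.306, -0.077], [-0.0, 0.306, -0.952, -0.125], [0.0, 0.0, 0.0, 1.0]]
lens []
mag_knob []
park []
board []
board_rest []
pad []
[ 0.73029689  0.10886045 -0.47042953  0.87600695] [ 0.00110842 -0.00032608 -0.00095834  0.00014604 -0.00015008  0.00018005]
```

View pics/w1.png

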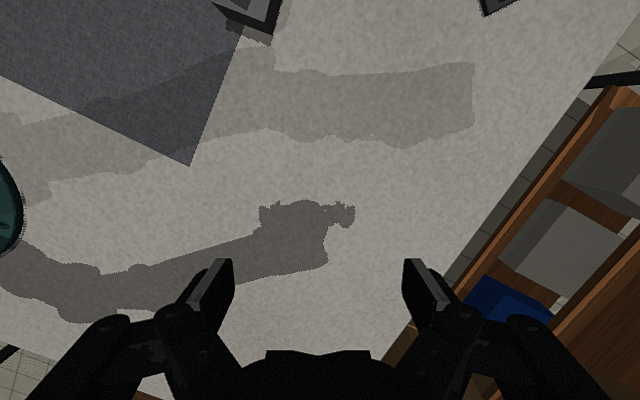

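Call:
play_rows(
  rows=[
    {"tx":0.016,"ty":0.045,"tz":0,"roll":0},
    {"tx":0.016,"ty":0.045,"tz":0,"roll":0},
    {"tx":0.016,"ty":0.045,"tz":0,"roll":0},
    {"tx":0.016,"ty":0.045,"tz":0,"roll":0},
    {"tx":0.016,"ty":0.045,"tz":0,"roll":0},
  ],
)

```text
clock: 3.05
position: [0.3767, -0.2545, 0.2984]
ee_rot: [2.684, -1.632, 0.001]
contact_force: [1.1, -1.2, -0.1]
gripper_width: 0.0857
```

Call:
play_rows(
  rows=[
    {"tx":0.02,"ty":0.045,"tz":0,"roll":0},
    {"tx":0.02,"ty":0.045,"tz":0,"roll":0},
    {"tx":0.02,"ty":0.045,"tz":0,"roll":0},
    {"tx":0.01,"ty":0.045,"tz":0,"roll":0},
    {"tx":0,"ty":0,"tz":0,"roll":0},
  ],
)

```text
clock: 3.55
position: [0.4489, -0.0689, 0.2988]
ee_rot: [-2.691, 1.613, -0.001]
contact_force: [0.3, 0.7, 0.5]
gripper_width: 0.0851
```

```bash
python3 - <<'E'
from h import *
s=read_state();print({k:np.round(s[k],3).tolist() for k in("clock","position","ee_rot","joint_pos")})
p=cap("wrist");save(p,"w2.png")
for t in "lens mag_knob park board board_rest pad".split(): print(t,lm(p,t,2))
E
```

```text
{'clock': 3.55, 'position': [0.449, -0.069, 0.299], 'ee_rot': [-2.691, 1.613, -0.001], 'joint_pos': [0.283, 0.191, -0.264, 2.133, 0.063, 0.822, -1.1]}
lens [(0.85, [0.5412, 0.0142, 0.1745])]
mag_knob [(0.73, [0.4581, -0.0225, 0.2084])]
park []
board [(0.95, [0.4982, -0.0138, 0.0407])]
board_rest [(0.79, [0.4996, -0.0088, 0.0002])]
pad [(0.72, [0.5085, -0.0209, 0.0499])]
```

View pics/w2.png

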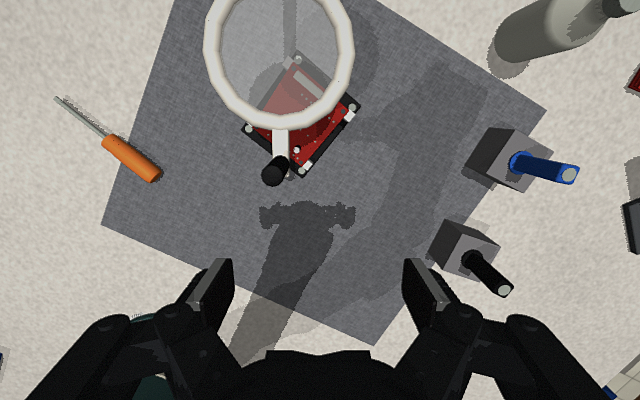

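Call:
play_rows(
  rows=[
    {"tx":0.017,"ty":0.045,"tz":0,"roll":0},
    {"tx":0,"ty":0,"tz":-0.03,"roll":0},
    {"tx":0,"ty":0,"tz":-0.035,"roll":0},
    {"tx":0,"ty":0,"tz":-0.025,"roll":0},
    {"tx":0,"ty":0,"tz":0,"roll":0},
  ],
)

```text
clock: 4.4
position: [0.4606, -0.0306, 0.2056]
ee_rot: [2.682, -1.628, -0.01]
contact_force: [0.3, -0.5, 0.3]
gripper_width: 0.0854
```

Call:
play_rows(
  rows=[
    {"tx":0,"ty":0,"tz":0,"roll":0},
    {"tx":0,"ty":0,"tz":0,"roll":0},
    {"tx":0,"ty":0,"tz":0,"roll":0},
    {"tx":0,"ty":0,"tz":0,"roll":0},
    {"tx":0,"ty":0,"tz":0,"roll":0},
  ],
  gripper=0,
  grip_force=25,
)

```text
clock: 4.9
position: [0.4635, -0.0292, 0.2092]
ee_rot: [-2.687, 1.627, -0.002]
contact_force: [-1.0, 0.6, 5.6]
gripper_width: 0.015
```

```bash
python3 - <<'E'
from h import *
s=read_state();print({k:np.round(s[k],3).tolist() for k in("clock","position","gripper_width","joint_pos","contact_force")})
p=cap("top")
for t in "lens mag_knob".split(): print(t,lm(p,t,2))
E
```

```text
{'clock': 4.9, 'position': [0.464, -0.029, 0.209], 'gripper_width': 0.015, 'joint_pos': [0.176, 0.337, -0.262, 2.208, 0.15, 0.611, -1.284], 'contact_force': [-0.98, 0.586, 5.588]}
lens [(0.63, [0.5428, 0.0114, 0.1742])]
mag_knob []
```

```bash
python3 - <<'E'
import numpy as np
a=np.linspace(-.478,.89,21);P=np.c_[-np.cos(a),np.sin(a)]*.295
print(np.diff(P,axis=0).round(4).tolist(), (P[-1]-P[0]))
E
```

```text
[[-0.0087, 0.0182], [-0.0074, 0.0188], [-0.0061, 0.0192], [-0.0048, 0.0196], [-0.0034, 0.0199], [-0.0021, 0.0201], [-0.0007, 0.0202], [0.0007, 0.0202], [0.0021, 0.0201], [0.0034, 0.0199], [0.0048, 0.0196], [0.0061, 0.0192], [0.0074, 0.0188], [0.0087, 0.0182], [0.0099, 0.0176], [0.0111, 0.0169], [0.0122, 0.0161], [0.0133, 0.0152], [0.0143, 0.0142], [0.0152, 0.0132]] [0.07625888 0.36493742]
```

Call:
play_rows(
  rows=[
    {"tx":-0.0087,"ty":0.0182,"tz":0,"roll":0},
    {"tx":-0.0074,"ty":0.0188,"tz":0,"roll":0},
    {"tx":-0.0061,"ty":0.0192,"tz":0,"roll":0},
    {"tx":-0.0048,"ty":0.0196,"tz":0,"roll":0},
    {"tx":-0.0034,"ty":0.0199,"tz":0,"roll":0},
  ],
)

```text
clock: 5.55
position: [0.4324, 0.0653, 0.2089]
ee_rot: [2.683, -1.631, 0.001]
contact_force: [0.3, -3.2, 4.7]
gripper_width: 0.0151
```

Call:
play_rows(
  rows=[
    {"tx":-0.0021,"ty":0.0201,"tz":0,"roll":0},
    {"tx":-0.0007,"ty":0.0202,"tz":0,"roll":0},
    {"tx":0.0007,"ty":0.0202,"tz":0,"roll":0},
    {"tx":0.0021,"ty":0.0201,"tz":0,"roll":0},
    {"tx":0.0034,"ty":0.0199,"tz":0,"roll":0},
  ],
)

```text
clock: 6.05
position: [0.4357, 0.166, 0.2087]
ee_rot: [2.683, -1.629, 0.0]
contact_force: [0.8, -3.4, 5.2]
gripper_width: 0.0151
```

Call:
play_rows(
  rows=[
    {"tx":0.0048,"ty":0.0196,"tz":0,"roll":0},
    {"tx":0.0061,"ty":0.0192,"tz":0,"roll":0},
    {"tx":0.0074,"ty":0.0188,"tz":0,"roll":0},
    {"tx":0.0087,"ty":0.0182,"tz":0,"roll":0},
    {"tx":0.0099,"ty":0.0176,"tz":0,"roll":0},
  ],
)

```text
clock: 6.55
position: [0.4727, 0.2594, 0.2085]
ee_rot: [2.683, -1.628, -0.0]
contact_force: [-1.0, -2.9, 5.1]
gripper_width: 0.0154
```

Call:
play_rows(
  rows=[
    {"tx":0.0111,"ty":0.0169,"tz":0,"roll":0},
    {"tx":0.0122,"ty":0.0161,"tz":0,"roll":0},
    {"tx":0.0133,"ty":0.0152,"tz":0,"roll":0},
    {"tx":0.0143,"ty":0.0142,"tz":0,"roll":0},
    {"tx":0.0152,"ty":0.0132,"tz":0,"roll":0},
  ],
)

```text
clock: 7.05
position: [0.5386, 0.3355, 0.2085]
ee_rot: [2.684, -1.628, -0.002]
contact_force: [-3.0, -1.9, 4.9]
gripper_width: 0.0154
```

```bash
python3 - <<'E'
from h import *
for i in range(2):
  for n in("scene","top"):
    p=cap(n);save(p,n+"2.png")
    for t in "lens mag_knob park".split(): print(n,t,lm(p,t,2))
s=read_state();print({k:np.round(s[k],3).tolist() for k in("clock","position","gripper_width","joint_pos","contact_force")})
E
```

```text
scene lens [(0.83, [0.5958, 0.2699, 0.1746])]
scene mag_knob [(0.86, [0.5433, 0.3361, 0.2033])]
scene park [(0.8, [0.5926, 0.2715, 0.0002])]
top lens [(0.94, [0.5955, 0.2712, 0.1748])]
top mag_knob []
top park [(0.94, [0.5987, 0.2673, -0.002])]
scene lens [(0.71, [0.5969, 0.2684, 0.174]), (0.28, [0.5069, -0.0203, 0.0498])]
scene mag_knob [(0.72, [0.5439, 0.3395, 0.2074])]
scene park [(0.69, [0.596, 0.2691, 0.0051])]
top lens [(0.82, [0.5939, 0.2692, 0.1732])]
top mag_knob [(0.27, [0.5836, -0.2821, 0.058])]
top park [(0.61, [0.5994, 0.2707, -0.0038])]
{'clock': 7.85, 'position': [0.539, 0.336, 0.208], 'gripper_width': 0.016, 'joint_pos': [-0.43, 0.536, -0.282, 1.844, 0.202, 0.79, -1.906], 'contact_force': [-1.394, 1.124, 4.153]}
```

Call:
play_rows(
  rows=[
    {"tx":0,"ty":0,"tz":0,"roll":0},
    {"tx":0,"ty":0,"tz":0,"roll":0},
    {"tx":0,"ty":0,"tz":0,"roll":0},
    {"tx":0,"ty":0,"tz":0,"roll":0},
    {"tx":0,"ty":0,"tz":0.01,"roll":0},
  ],
  gripper=1,
)

```text
clock: 8.35
position: [0.5383, 0.3348, 0.2171]
ee_rot: [2.684, -1.626, -0.002]
contact_force: [0.8, 0.7, 1.0]
gripper_width: 0.0847
```

Call:
play_rows(
  rows=[
    {"tx":0,"ty":0,"tz":0.03,"roll":0},
    {"tx":0,"ty":0,"tz":0.04,"roll":0},
    {"tx":0,"ty":-0.02,"tz":0.03,"roll":0},
    {"tx":-0.01,"ty":-0.04,"tz":0,"roll":-0.1},
    {"tx":-0.01,"ty":-0.04,"tz":0,"roll":-0.1},
  ],
)

```text
clock: 8.85
position: [0.5198, 0.2358, 0.3206]
ee_rot: [-2.506, 1.888, -0.003]
contact_force: [-0.7, -0.6, -0.7]
gripper_width: 0.0853
```

Call:
play_rows(
  rows=[
    {"tx":-0.01,"ty":-0.04,"tz":0,"roll":-0.1},
    {"tx":-0.01,"ty":-0.045,"tz":0,"roll":-0.1},
    {"tx":-0.01,"ty":-0.045,"tz":0,"roll":-0.09},
    {"tx":-0.01,"ty":-0.045,"tz":0,"roll":0},
    {"tx":-0.01,"ty":-0.045,"tz":0,"roll":0},
  ],
)

```text
clock: 9.35
position: [0.4687, 0.0142, 0.3193]
ee_rot: [-2.212, 2.229, -0.002]
contact_force: [1.1, 0.1, -0.7]
gripper_width: 0.0854
```

Call:
play_rows(
  rows=[
    {"tx":-0.005,"ty":-0.03,"tz":0,"roll":0},
    {"tx":0,"ty":0,"tz":0,"roll":0},
  ],
)

```text
clock: 9.55
position: [0.4629, -0.0194, 0.319]
ee_rot: [2.202, -2.239, 0.002]
contact_force: [-0.0, -1.2, 0.5]
gripper_width: 0.0858
```

```bash
python3 - <<'E'
from h import *
s=read_state();print({k:np.round(s[k],3).tolist() for k in("clock","position","ee_rot","gripper_width","joint_pos","contact_force")})
for i in range(2):
  p=cap("wrist");save(p,"w3.png")
  for t in "board board_rest pad probe stand_blue".split(): print(t,lm(p,t,2))
p=cap("top");print("top",lm(p,"lens"),lm(p,"park"),lm(p,"pad"))
p=cap("scene");print("scene",lm(p,"lens"),lm(p,"park"),lm(p,"pad"))
E
```

```text
{'clock': 9.55, 'position': [0.463, -0.019, 0.319], 'ee_rot': [2.202, -2.239, 0.002], 'gripper_width': 0.086, 'joint_pos': [0.026, 0.172, -0.095, 2.096, 0.024, 0.875, -1.671], 'contact_force': [-0.038, -1.241, 0.532]}
board [(0.84, [0.4958, -0.011, 0.0385])]
board_rest [(0.57, [0.4976, -0.0109, -0.0049])]
pad [(0.97, [0.5062, -0.0212, 0.0495]), (0.41, [0.4965, -0.0149, 0.0427])]
probe [(0.65, [0.4996, -0.0073, 0.0004]), (0.6, [0.5824, -0.2814, 0.0611])]
stand_blue [(0.89, [0.5805, -0.2816, -0.0007])]
board [(0.73, [0.4953, -0.0107, 0.0392]), (0.19, [0.5786, -0.278, -0.0004])]
board_rest [(0.9, [0.4957, -0.0108, -0.0006])]
pad [(0.64, [0.5077, -0.0199, 0.0495])]
probe [(0.82, [0.5821, -0.2838, 0.0626])]
stand_blue [(0.83, [0.582, -0.2796, -0.0007])]
top [(0.71, [0.5928, 0.2674, 0.1743])] [(0.66, [0.5982, 0.2711, -0.001])] [(0.84, [0.5025, -0.0234, 0.0476])]
scene [(0.81, [0.5951, 0.2692, 0.1787])] [(0.95, [0.5976, 0.2724, 0.001])] [(0.6, [0.509, -0.0215, 0.0524])]
```

View pics/w3.png

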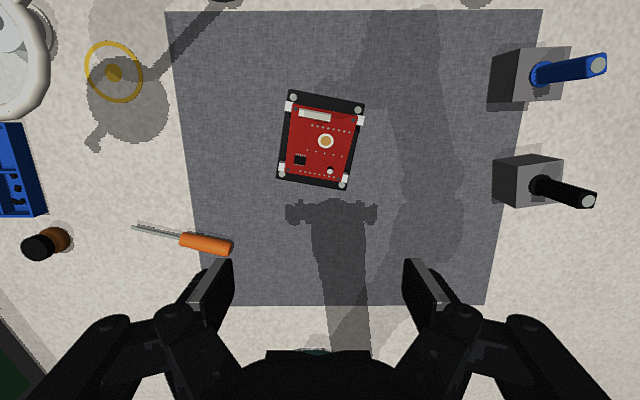

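```bash
cat >> h.py <<'E'
def plane(p,uv,z):
    h=p["color"].shape[0];f=h/2/np.tan(np.radians(p["vertical_fov"])/2);M=np.array(p["pose"])
    uv=np.atleast_2d(uv).astype(float)
    d=np.c_[(uv[:,0]-p["cx"])/f,-(uv[:,1]-p["cy"])/f,-np.ones(len(uv))]@M[:3,:3].T
    return M[:3,3]+d*((z-M[2,3])/d[:,2])[:,None]
def rect(p,t,z):
    d=models.trace(p,t)
    if not d: return None
    c=max(cv2.findContours(d[0]["mask"].astype(np.uint8),0,2)[0],key=cv2.contourArea)[:,0]
    w=plane(p,c,z)[:,:2].astype(np.float32)
    return d[0]["score"],cv2.minAreaRect(w*1000)
E
python3 - <<'E'
from h import *
p=cap("wrist");print([k for k in p])
print(rect(p,"board_rest",.01),rect(p,"board",.045),rect(p,"stand_blue",.06))
c=plane(p,[(288,90),(365,103),(346,191),(276,179)],.01)[:,:2]
for i in range(4):
    d=c[(i+1)%4]-c[i];print(np.degrees(np.arctan2(d[1],d[0])),np.linalg.norm(d))
print(c.mean(0), plane(p,(326,141),.05))
E
```

```text
['color', 'vertical_fov', 'cx', 'cy', 'hand_eye', 'shot', 'pose']
(0.83, ((498.80523681640625, -14.226097106933594), (115.0546875, 131.23887634277344), 79.11254119873047)) (0.93, ((499.3984680175781, -14.199378967285156), (88.26461791992188, 93.28926086425781), 79.54610443115234)) (0.84, ((582.6281127929688, -266.98944091796875), (60.29731369018555, 91.67444610595703), 1.8553935289382935))
-99.45982520602246 0.10916892026553333
169.3859159751619 0.13017699550243222
79.51989695166107 0.10876476318896944
-10.443266994703679 0.12823277519695536
[ 0.49726747 -0.01596333] [[ 0.50361622 -0.02565896  0.05      ]]
```

Call:
play_rows(
  rows=[
    {"tx":0.0,"ty":-0.045,"tz":0,"roll":0},
    {"tx":0.01,"ty":-0.045,"tz":0,"roll":0},
    {"tx":0.01,"ty":-0.045,"tz":-0.01,"roll":0},
    {"tx":0.015,"ty":-0.045,"tz":-0.01,"roll":0},
    {"tx":0.02,"ty":-0.04,"tz":-0.01,"roll":0},
  ],
)

```text
clock: 11.25
position: [0.5187, -0.2369, 0.2881]
ee_rot: [2.21, -2.232, 0.0]
contact_force: [0.4, 0.6, 0.8]
gripper_width: 0.0855
```

Call:
play_rows(
  rows=[
    {"tx":0.01,"ty":-0.03,"tz":-0.01,"roll":0},
    {"tx":0.01,"ty":-0.015,"tz":-0.01,"roll":0},
    {"tx":0.0,"ty":0,"tz":0,"roll":0},
  ],
)

```text
clock: 11.55
position: [0.5391, -0.2822, 0.2666]
ee_rot: [2.207, -2.234, -0.001]
contact_force: [-1.4, 1.6, 0.0]
gripper_width: 0.0852
```

```bash
python3 - <<'E'
from h import *
s=read_state();print({k:np.round(s[k],3).tolist() for k in("clock","position","ee_rot","gripper_width","joint_pos","contact_force")})
p=cap("wrist");save(p,"w4.png")
for t in "probe stand_blue black_probe".split(): print(t,lm(p,t,2))
print(rect(p,"stand_blue",.06))
E
```

```text
{'clock': 11.55, 'position': [0.539, -0.282, 0.267], 'ee_rot': [2.207, -2.234, -0.001], 'gripper_width': 0.085, 'joint_pos': [0.384, 0.424, 0.031, 1.863, -0.015, 0.856, -1.16], 'contact_force': [-1.4, 1.578, 0.03]}
probe [(0.9, [0.5835, -0.2848, 0.0645])]
stand_blue [(0.78, [0.5828, -0.2801, -0.0026])]
black_probe [(0.59, [0.447, -0.315, 0.0582])]
(0.78, ((583.6614990234375, -283.3768615722656), (60.30658721923828, 59.807193756103516), 1.7846523523330688))
```

View pics/w4.png

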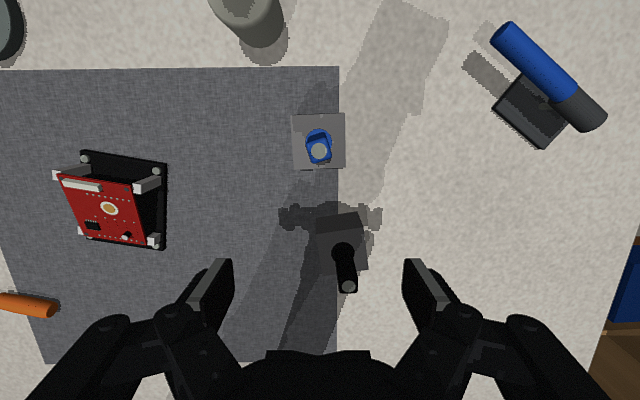

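```bash
python3 - <<'E'
import cv2
i=cv2.imread("pics/w4.png")[100:190,270:370];cv2.imwrite("pics/c4.png",cv2.resize(i,None,fx=6,fy=6,interpolation=cv2.INTER_CUBIC))
E
```

```text
(no output)
```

View pics/c4.png

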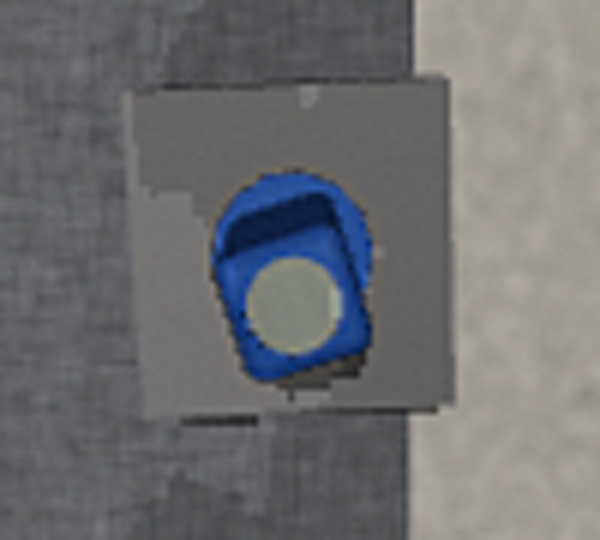

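Call:
play_rows(
  rows=[
    {"tx":0.0225,"ty":-0.001,"tz":0,"roll":0.1},
    {"tx":0.022,"ty":-0.001,"tz":0,"roll":0.1},
    {"tx":0,"ty":0,"tz":-0.03,"roll":0.105},
    {"tx":0,"ty":0,"tz":-0.03,"roll":0},
    {"tx":0,"ty":0,"tz":0,"roll":0},
  ],
)

```text
clock: 12.3
position: [0.5809, -0.2789, 0.2051]
ee_rot: [2.526, -1.866, -0.013]
contact_force: [-0.9, 0.6, 0.3]
gripper_width: 0.0855
```

```bash
python3 - <<'E'
from h import *
s=read_state();print({k:np.round(s[k],4).tolist() for k in("clock","position","ee_rot","gripper_width","joint_pos","contact_force")})
r=s["ee_rot"];print(2*np.degrees(np.arctan2(r[1],r[0])))
p=cap("wrist")
for t in "probe stand_blue".split(): print(t,lm(p,t,2))
print(rect(p,"stand_blue",.06))
i=p["color"][:,:,::-1];save(p,"w5.png")
E
```

```text
{'clock': 12.3, 'position': [0.5809, -0.2789, 0.2051], 'ee_rot': [2.5257, -1.8655, -0.0127], 'gripper_width': 0.0855, 'joint_pos': [0.4114, 0.5407, -0.0486, 1.8268, 0.0346, 0.7831, -0.9274], 'contact_force': [-0.8659, 0.5847, 0.3009]}
-72.89988087451641
probe [(0.66, [0.5869, -0.2844, 0.0605])]
stand_blue [(0.75, [0.58, -0.2784, -0.0042])]
(0.76, ((587.5652465820312, -283.5092468261719), (69.02200317382812, 61.17599105834961), 0.8898042440414429))
```

View pics/w5.png

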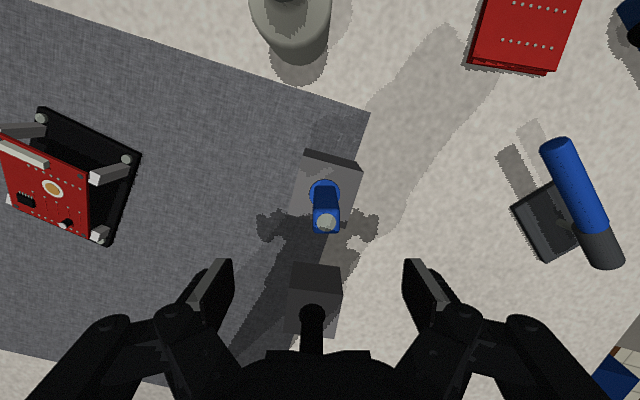

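Call:
play_rows(
  rows=[
    {"tx":0,"ty":0,"tz":-0.03,"roll":0},
    {"tx":0,"ty":0,"tz":-0.02,"roll":0},
    {"tx":0,"ty":0,"tz":0,"roll":0},
    {"tx":0,"ty":0,"tz":0,"roll":0},
  ],
)

```text
clock: 12.9
position: [0.5845, -0.2815, 0.1598]
ee_rot: [-2.525, 1.868, -0.003]
contact_force: [1.0, -0.6, 0.0]
gripper_width: 0.0854
```

```bash
python3 - <<'E'
from h import *
s=read_state();print({k:np.round(s[k],4).tolist() for k in("clock","position","ee_rot","contact_force")})
r=s["ee_rot"];print(2*np.degrees(np.arctan2(r[1],r[0])))
p=cap("wrist");print(lm(p,"probe"))
E
```

```text
{'clock': 12.9, 'position': [0.5845, -0.2815, 0.1598], 'ee_rot': [-2.5252, 1.8683, -0.0032], 'contact_force': [1.0382, -0.5992, 0.0165]}
287.007425967925
[]
```

Call:
play_rows(
  rows=[
    {"tx":-0.0005,"ty":-0.0025,"tz":-0.025,"roll":0},
    {"tx":0,"ty":0,"tz":-0.025,"roll":0},
    {"tx":0,"ty":0,"tz":-0.01,"roll":0},
    {"tx":0,"ty":0,"tz":0,"roll":0},
  ],
)

```text
clock: 13.4
position: [0.5828, -0.2835, 0.0979]
ee_rot: [2.525, -1.868, -0.002]
contact_force: [0.4, -0.1, -1.2]
gripper_width: 0.0854
```

Call:
play_rows(
  rows=[
    {"tx":0,"ty":0,"tz":0,"roll":0},
    {"tx":0,"ty":0,"tz":0,"roll":0},
    {"tx":0,"ty":0,"tz":0,"roll":0},
    {"tx":0,"ty":0,"tz":0,"roll":0},
    {"tx":0,"ty":0,"tz":0,"roll":0},
  ],
  gripper=0,
  grip_force=25,
)

```text
clock: 13.9
position: [0.5836, -0.2839, 0.099]
ee_rot: [-2.525, 1.868, -0.002]
contact_force: [-0.6, -0.2, 3.6]
gripper_width: 0.0199
```

Call:
play_rows(
  rows=[
    {"tx":0,"ty":0,"tz":0.01,"roll":0},
    {"tx":0,"ty":0,"tz":0.01,"roll":0},
    {"tx":0,"ty":0,"tz":0.01,"roll":0},
    {"tx":0,"ty":0,"tz":0.002,"roll":0},
    {"tx":0,"ty":0,"tz":0,"roll":0},
  ],
)

```text
clock: 14.4
position: [0.5836, -0.284, 0.1313]
ee_rot: [-2.525, 1.868, -0.002]
contact_force: [0.5, 0.6, -0.8]
gripper_width: 0.0195
```

```bash
python3 - <<'E'
from h import *
s=read_state();print({k:np.round(s[k],4).tolist() for k in("clock","position","ee_rot","gripper_width","joint_pos","contact_force","wrist_torque")})
p=cap("wrist");save(p,"w6.png");print("w",lm(p,"probe"),lm(p,"tip"))
for n in("scene","top"):
    p=cap(n);print(n,lm(p,"probe"),lm(p,"tip"))
E
```

```text
{'clock': 14.4, 'position': [0.5836, -0.284, 0.1313], 'ee_rot': [-2.5252, 1.8684, -0.0024], 'gripper_width': 0.0195, 'joint_pos': [0.4135, 0.6361, -0.0443, 1.8666, 0.0443, 0.6383, -0.9317], 'contact_force': [0.463, 0.6289, -0.7505], 'wrist_torque': [-0.0246, -0.0059, 0.0526]}
w [(0.8, [0.5833, -0.2815, 0.0949])] []
scene [(0.65, [0.5817, -0.2854, 0.089])] []
top [(0.59, [0.5844, -0.2817, 0.0908])] []
```

View pics/w6.png

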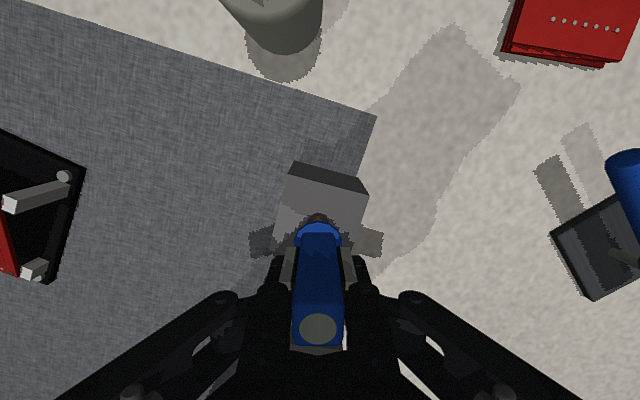

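Call:
play_rows(
  rows=[
    {"tx":-0.0038,"ty":-0.0012,"tz":0,"roll":0},
    {"tx":-0.0038,"ty":-0.0012,"tz":0,"roll":0},
    {"tx":-0.0038,"ty":-0.0012,"tz":-0.001,"roll":0},
    {"tx":-0.0038,"ty":-0.0012,"tz":0,"roll":0},
  ],
)

```text
clock: 15.25
position: [0.57, -0.288, 0.13]
ee_rot: [-2.524, 1.866, -0.005]
contact_force: [4.1, 1.9, 0.8]
gripper_width: 0.0194
```

Call:
play_rows(
  rows=[
    {"tx":-0.0038,"ty":-0.0012,"tz":-0.001,"roll":0},
    {"tx":-0.0038,"ty":-0.0012,"tz":-0.001,"roll":0},
    {"tx":0,"ty":0,"tz":0,"roll":0},
  ],
)

```text
clock: 15.55
position: [0.5598, -0.2912, 0.1274]
ee_rot: [2.525, -1.869, -0.0]
contact_force: [2.9, 2.3, 1.8]
gripper_width: 0.0198
```

```bash
python3 - <<'E'
from h import *
s=read_state();print({k:np.round(s[k],4).tolist() for k in("clock","position","ee_rot","gripper_width","contact_force","wrist_torque")})
p=cap("wrist");save(p,"w7.png");print("w",lm(p,"probe"),lm(p,"tip"))
for n in("scene","top"):
    p=cap(n);print(n,lm(p,"probe"),lm(p,"tip"))
E
```

```text
{'clock': 15.55, 'position': [0.5598, -0.2912, 0.1274], 'ee_rot': [2.5248, -1.8692, -0.0005], 'gripper_width': 0.0198, 'contact_force': [2.8898, 2.312, 1.7907], 'wrist_torque': [0.4693, -0.7732, -0.0104]}
w [(0.69, [0.5713, -0.2858, 0.0922])] [(0.62, [0.5796, -0.2846, 0.05])]
scene [(0.62, [0.5724, -0.2921, 0.0885])] []
top [] [(0.51, [0.5991, 0.2719, -0.0008])]
```

View pics/w7.png

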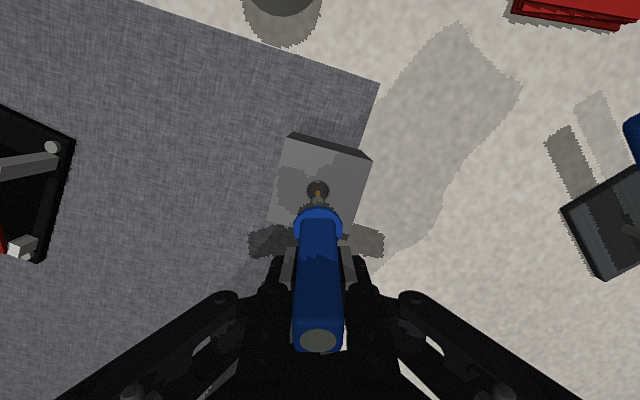

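Call:
play_rows(
  rows=[
    {"tx":-0.0029,"ty":-0.0009,"tz":0,"roll":0},
    {"tx":-0.0029,"ty":-0.0009,"tz":0,"roll":0},
    {"tx":0,"ty":0,"tz":0,"roll":0},
  ],
)

```text
clock: 16.3
position: [0.5543, -0.2929, 0.1272]
ee_rot: [-2.525, 1.869, -0.0]
contact_force: [3.0, 2.1, 1.0]
gripper_width: 0.0196
```

Call:
play_rows(
  rows=[
    {"tx":0.002,"ty":0.0005,"tz":0.01,"roll":0},
    {"tx":0,"ty":0,"tz":0.02,"roll":0},
    {"tx":0,"ty":0,"tz":0.04,"roll":0},
    {"tx":0,"ty":0,"tz":0.04,"roll":0},
    {"tx":0,"ty":0,"tz":0,"roll":0},
  ],
)

```text
clock: 16.8
position: [0.5575, -0.295, 0.2431]
ee_rot: [2.523, -1.87, 0.012]
contact_force: [2.3, -0.7, -0.1]
gripper_width: 0.0196
```

```bash
python3 - <<'E'
from h import *
s=read_state();print({k:np.round(s[k],4).tolist() for k in("clock","position","ee_rot","gripper_width","contact_force","wrist_torque")})
Rt=R.from_rotvec(s["ee_rot"]).as_matrix()
for i,n in enumerate(("wrist","scene","top","wrist","scene")):
    p=cap(n);a=lm(p,"probe");b=lm(p,"tip");print(n,a,b)
    save(p,"a%d.png"%i)
    for x in (a,b):
        if x: print("  tool:",(Rt.T@(np.array(x[0][1])-s["position"])).round(4))
E
```

```text
{'clock': 16.8, 'position': [0.5575, -0.295, 0.2431], 'ee_rot': [2.5231, -1.8704, 0.0119], 'gripper_width': 0.0196, 'contact_force': [2.3497, -0.7313, -0.1358], 'wrist_torque': [-0.0882, -0.0927, 0.017]}
wrist [(0.7, [0.5714, -0.2897, 0.2106])] [(0.5, [0.5825, -0.2885, 0.1641])]
  tool: [-0.0013 -0.0147  0.0325]
  tool: [ 0.0005 -0.0255  0.0791]
scene [(0.83, [0.5664, -0.2884, 0.1994])] [(0.54, [0.5837, -0.2797, 0.0028])]
  tool: [-0.004  -0.0103  0.0437]
  tool: [-0.0086 -0.0286  0.2403]
top [] [(0.52, [0.5023, -0.0177, 0.0403])]
  tool: [-0.2827 -0.027   0.201 ]
wrist [(0.92, [0.5689, -0.2849, 0.2038])] [(0.43, [0.5786, -0.2816, 0.158])]
  tool: [-0.0066 -0.0137  0.0393]
  tool: [-0.0073 -0.0238  0.0851]
scene [(0.65, [0.5707, -0.2897, 0.1973])] [(0.72, [0.6491, 0.3784, -0.0005])]
  tool: [-0.0016 -0.014   0.0458]
  tool: [-0.6193 -0.2825  0.2406]
```

View pics/a0.png

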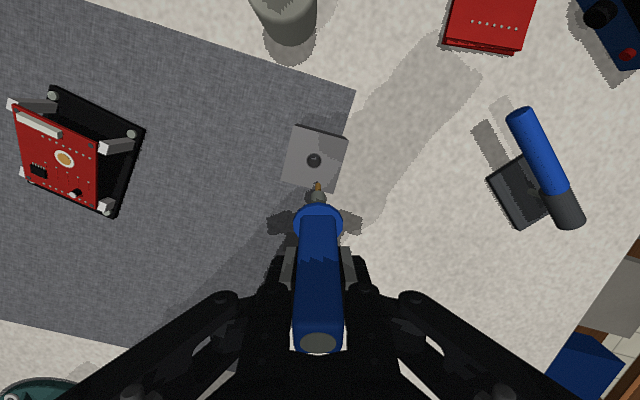

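```bash
python3 - <<'E'
from h import *
p=cap("wrist");H=np.linalg.inv(np.array(p["hand_eye"]));f=200/np.tan(np.radians(p["vertical_fov"])/2)
def px(P):
    c=H[:3,:3]@np.array(P)+H[:3,3];return (p["cx"]+f*c[0]/-c[2],p["cy"]-f*c[1]/-c[2])
print(p["cx"],p["cy"],f)
for d in (14,16,18,20,22,24):
    a=np.radians(d);o=[]
    for l in (86,69,13,-34): o+=[np.round(px((0,-l*np.sin(a),-.002+l*np.cos(a))) if 0 else px((0,-l/1000*np.sin(a),-.002+l/1000*np.cos(a))),1)]
    print(d,[x.tolist() for x in o])
E
python3 - <<'E'
import cv2
i=cv2.imread("pics/a0.png")[165:225,280:360];cv2.imwrite("pics/c5.png",cv2.resize(i,None,fx=8,fy=8,interpolation=cv2.INTER_CUBIC))
E
```

```text
317.67839273250496 204.62129831613737 290.8484262582382
14 [[318.2, 191.8], [318.2, 203.9], [318.4, 260.2], [318.6, 344.4]]
16 [[318.2, 188.3], [318.2, 201.0], [318.4, 259.6], [318.6, 346.2]]
18 [[318.2, 184.7], [318.2, 198.0], [318.4, 259.0], [318.6, 347.9]]
20 [[318.2, 181.2], [318.2, 195.1], [318.4, 258.4], [318.6, 349.4]]
22 [[318.2, 177.7], [318.2, 192.2], [318.4, 257.8], [318.6, 350.8]]
24 [[318.2, 174.2], [318.2, 189.4], [318.4, 257.2], [318.6, 352.1]]
```

View pics/c5.png

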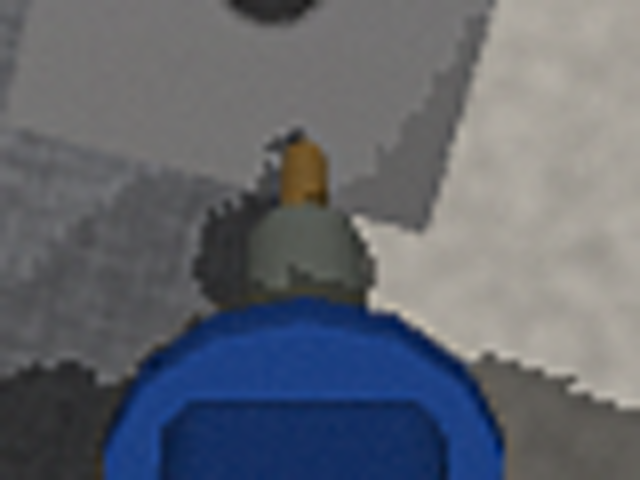

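```bash
python3 - <<'E'
from h import *
from scipy.optimize import least_squares
p=cap("wrist");H=np.linalg.inv(np.array(p["hand_eye"]));f=200/np.tan(np.radians(p["vertical_fov"])/2)
def row(y,z):
    c=H[:3,:3]@np.array([0,y,z])+H[:3,3];return p["cy"]-f*c[1]/-c[2]
# (z_probe mm, r front, row)
D=[(-45,1,182.5),(-28,5,190.6),(0,15,202.5),(4,15,205.6),(4,10,215.2),(75,0,342)]
def model(v):
    y0,g,a=v
    return np.array([row((y0-(g-z)*np.sin(a)-r*np.cos(a))/1e3,(-2+(g-z)*np.cos(a)-r*np.sin(a))/1e3) for z,r,_ in D])
o=np.array([d[2] for d in D])
for D0 in (slice(0,6),slice(0,5)):
    s=least_squares(lambda v:np.r_[(model(v)-o)[D0],(v[1]-41)/3],[0,41,.3]);print(s.x[:2],np.degrees(s.x[2]),(model(s.x)-o).round(1))
# pitch error of 1 deg in hand-eye sensitivity
E
```

```text
[-9.97891637e-03  4.30822958e+01] 17.53786888726536 [ 0.4  0.2 -0.1  0.9 -1.7  0.3]
[-1.44970411 40.39533347] 17.70710713739159 [ 0.   0.1  0.1  1.1 -1.3  4.1]
```

Call:
play_rows(
  rows=[
    {"tx":0,"ty":0,"tz":-0.03,"roll":0},
    {"tx":0,"ty":0,"tz":-0.035,"roll":0},
    {"tx":0,"ty":0,"tz":-0.015,"roll":0},
    {"tx":0,"ty":0,"tz":0,"roll":0},
    {"tx":0,"ty":0,"tz":0,"roll":0},
  ],
)

```text
clock: 18.15
position: [0.5571, -0.2926, 0.1579]
ee_rot: [-2.525, 1.869, -0.001]
contact_force: [-0.1, -0.6, -0.2]
gripper_width: 0.0195
```

Call:
play_rows(
  rows=[
    {"tx":0,"ty":0,"tz":-0.01,"roll":0},
    {"tx":0,"ty":0,"tz":-0.01,"roll":0},
    {"tx":0,"ty":0,"tz":-0.01,"roll":0},
    {"tx":0,"ty":0,"tz":0,"roll":0},
  ],
)

```text
clock: 18.55
position: [0.5557, -0.2918, 0.1257]
ee_rot: [2.525, -1.868, -0.004]
contact_force: [0.5, -0.7, -0.5]
gripper_width: 0.0195
```

In the hole freely. Pull slightly further for the remaining tilt, then lift and head over.

Call:
play_rows(
  rows=[
    {"tx":-0.0027,"ty":-0.0008,"tz":0,"roll":0},
    {"tx":-0.0027,"ty":-0.0008,"tz":0,"roll":0},
    {"tx":0,"ty":0,"tz":0,"roll":0},
  ],
)

```text
clock: 18.85
position: [0.5532, -0.2934, 0.1282]
ee_rot: [-2.524, 1.866, -0.006]
contact_force: [3.5, 1.0, -0.1]
gripper_width: 0.0197
```

Call:
play_rows(
  rows=[
    {"tx":0.002,"ty":0.0005,"tz":0.01,"roll":0},
    {"tx":0,"ty":0,"tz":0.02,"roll":0},
    {"tx":0,"ty":0,"tz":0.04,"roll":0},
    {"tx":0,"ty":0,"tz":0.03,"roll":0},
    {"tx":0,"ty":0,"tz":0,"roll":0},
  ],
)

```text
clock: 19.35
position: [0.5545, -0.2956, 0.2327]
ee_rot: [2.524, -1.87, 0.012]
contact_force: [0.4, -0.5, -0.8]
gripper_width: 0.0199
```

Call:
play_rows(
  rows=[
    {"tx":0,"ty":0,"tz":0,"roll":0},
    {"tx":0,"ty":0,"tz":0,"roll":0},
  ],
)

```text
clock: 19.55
position: [0.5514, -0.2933, 0.2264]
ee_rot: [2.524, -1.868, -0.005]
contact_force: [-0.2, 0.6, -0.9]
gripper_width: 0.0197
```

```bash
python3 - <<'E'
from h import *
s=read_state();print({k:np.round(s[k],4).tolist() for k in("clock","position","ee_rot","contact_force","wrist_torque")})
p=cap("wrist");save(p,"a7.png")
i=cv2.imread("pics/a7.png")[155:225,280:360];j=cv2.imread("pics/a7.png")[300:370,280:360]
cv2.imwrite("pics/c7.png",cv2.resize(np.hstack([i,j]),None,fx=5,fy=8,interpolation=cv2.INTER_CUBIC))
E
```

```text
{'clock': 19.55, 'position': [0.5514, -0.2933, 0.2264], 'ee_rot': [2.5239, -1.8683, -0.005], 'contact_force': [-0.1956, 0.584, -0.9422], 'wrist_torque': [0.0185, -0.0546, 0.0114]}
```

```bash
python3 - <<'E'
import cv2,numpy as np
for n in("a0","a7"):
    i=cv2.imread(f"pics/{n}.png")[:,:,::-1].astype(int)
    s=i[170:230,316:321].mean(1).round().astype(int)
    print(n,[(170+k,v.tolist()) for k,v in enumerate(s) if k<50 and k>2][:48])
    b=i[325:365,314:322].mean(1); print([ (325+k,int(v[0])) for k,v in enumerate(b)][::2])
E
```

```text
a0 [(173, [115, 113, 114]), (174, [114, 113, 113]), (175, [115, 113, 113]), (176, [115, 113, 113]), (177, [115, 113, 113]), (178, [115, 112, 114]), (179, [115, 113, 113]), (180, [117, 115, 115]), (181, [98, 98, 100]), (182, [87, 83, 78]), (183, [109, 87, 56]), (184, [105, 81, 44]), (185, [104, 79, 40]), (186, [103, 78, 40]), (187, [104, 79, 41]), (188, [104, 78, 39]), (189, [86, 64, 29]), (190, [84, 75, 54]), (191, [85, 90, 85]), (192, [87, 91, 86]), (193, [86, 90, 84]), (194, [86, 89, 83]), (195, [86, 90, 83]), (196, [85, 89, 83]), (197, [87, 91, 85]), (198, [83, 86, 80]), (199, [71, 75, 69]), (200, [60, 62, 56]), (201, [63, 63, 51]), (202, [28, 45, 83]), (203, [16, 45, 96]), (204, [20, 48, 100]), (205, [26, 57, 118]), (206, [32, 67, 138]), (207, [26, 62, 130]), (208, [28, 63, 130]), (209, [28, 63, 129]), (210, [28, 64, 130]), (211, [27, 63, 129]), (212, [29, 64, 130]), (213, [29, 64, 132]), (214, [30, 67, 137]), (215, [19, 40, 83]), (216, [17, 44, 94]), (217, [21, 48, 98]), (218, [20, 46, 96]), (219, [20, 46, 97])]
[(325, 18), (327, 21), (329, 17), (331, 11), (333, 61), (335, 66), 
[... 694 characters left out ...]
, 84, 79]), (198, [71, 73, 68]), (199, [72, 75, 69]), (200, [59, 61, 54]), (201, [52, 55, 55]), (202, [20, 44, 93]), (203, [19, 46, 98]), (204, [21, 49, 102]), (205, [28, 63, 129]), (206, [29, 65, 132]), (207, [28, 63, 129]), (208, [29, 63, 129]), (209, [28, 63, 129]), (210, [29, 63, 129]), (211, [28, 63, 129]), (212, [30, 64, 131]), (213, [28, 65, 135]), (214, [18, 40, 84]), (215, [20, 45, 94]), (216, [20, 46, 97]), (217, [20, 46, 96]), (218, [19, 45, 95]), (219, [19, 45, 95])]
[(325, 18), (327, 20), (329, 19), (331, 14), (333, 59), (335, 65), (337, 64), (339, 64), (341, 63), (343, 63), (345, 64), (347, 63), (349, 64), (351, 62), (353, 92), (355, 72), (357, 7), (359, 6), (361, 8), (363, 9)]
```

Call:
play_rows(
  rows=[
    {"tx":0,"ty":0.03,"tz":0,"roll":-0.08},
    {"tx":-0.01,"ty":0.042,"tz":0,"roll":-0.08},
    {"tx":-0.015,"ty":0.042,"tz":0,"roll":-0.08},
    {"tx":-0.015,"ty":0.042,"tz":0,"roll":-0.08},
    {"tx":-0.015,"ty":0.042,"tz":0,"roll":-0.08},
  ],
)

```text
clock: 20.1
position: [0.4963, -0.0938, 0.2261]
ee_rot: [2.098, -2.335, -0.004]
contact_force: [0.3, 1.2, -1.9]
gripper_width: 0.0196
```

Call:
play_rows(
  rows=[
    {"tx":-0.015,"ty":0.042,"tz":0,"roll":-0.08},
    {"tx":-0.0135,"ty":0.037,"tz":-0.02,"roll":0},
    {"tx":0,"ty":0,"tz":-0.01,"roll":0},
    {"tx":0,"ty":0,"tz":0,"roll":0},
    {"tx":0,"ty":0,"tz":0,"roll":0},
  ],
)

```text
clock: 20.6
position: [0.4696, -0.0174, 0.1968]
ee_rot: [2.006, -2.415, -0.001]
contact_force: [-0.2, -0.7, -0.7]
gripper_width: 0.0199
```

```bash
cat > look.py <<'E'
from h import *
s=read_state();print({k:np.round(s[k],4).tolist() for k in("clock","position","ee_rot","contact_force")})
r=s["ee_rot"];print("theta",2*np.degrees(np.arctan2(r[1],r[0])))
Rt=R.from_rotvec(r).as_matrix()
for i in range(2):
    p=cap("wrist")
    for t in("pad","tip","board","probe"):
        a=lm(p,t)
        if a: print(t,a,"tool",(Rt.T@(np.array(a[0][1])-s["position"])).round(4))
print(rect(p,"board_rest",.01))
c=p["color"].astype(int)
m=models.trace(p,"pad")
if m:
    ys,xs=np.nonzero(m[0]["mask"]);print("pad bears",m[0]["score"],xs.min(),xs.max(),ys.min(),ys.max())
m=models.trace(p,"tip")
if m:
    ys,xs=np.nonzero(m[0]["mask"]);print("probe mask",m[0]["score"],xs.min(),xs.max(),ys.min(),ys.max())
# white ring / brass: print coarse hue classification around the tip
w=(c.min(2)>150); b=(c[:,:,0]-c[:,:,2]>35)&(c[:,:,0]-c[:,:,1]<45)&(c[:,:,1]-c[:,:,2]>15); rd=(c[:,:,0]-c[:,:,1]>55); bl=(c[:,:,2]-c[:,:,0]>30)
ch=np.full(c.shape[:2],'.');ch[rd]='r';ch[bl]='B';ch[b]='o';ch[w]='W'
np.save("ch.npy",ch);save(p,"look.png")
E
python3 look.py; python3 -c "
import numpy as np;c=np.load('ch.npy')
for y in range(90,210,2): print(y,''.join(c[y,250:390:2]))"
```

```text
{'clock': 20.6, 'position': [0.4696, -0.0174, 0.1968], 'ee_rot': [2.0063, -2.4154, -0.0005], 'contact_force': [-0.2352, -0.6674, -0.672]}
theta -100.57097744229769
pad [(0.85, [0.5073, -0.0187, 0.0485])] tool [-0.0058 -0.0374  0.1483]
tip [(0.4, [0.4934, -0.0196, 0.1198])] tool [-0.0023 -0.0239  0.077 ]
board [(0.59, [0.4989, -0.0123, 0.0398])] tool [-0.0106 -0.028   0.157 ]
probe [(0.91, [0.4858, -0.0175, 0.1635])] tool [-0.0029 -0.0159  0.0333]
pad [(0.63, [0.5076, -0.0191, 0.0487])] tool [-0.0055 -0.0378  0.1481]
tip [(0.49, [0.4946, -0.0201, 0.1193])] tool [-0.0021 -0.0251  0.0775]
board [(0.69, [0.4978, -0.0164, 0.0415])] tool [-0.0064 -0.0277  0.1553]
probe [(0.8, [0.4848, -0.0193, 0.1626])] tool [-0.001  -0.0153  0.0342]
(0.72, ((499.383056640625, -12.064163208007812), (118.19789123535156, 128.72161865234375), 79.37779235839844))
pad bears 0.92 259 355 116 208
90 ......................................................................
92 ......................................................................
94 .....................................................................
[... 3574 characters left out ...]
rrrrr....................
192 .........rrrrrr........rrrrrrrr.......r...rrrrrrrr....................
194 .........rrrrrr........rrrrrrrr............rrrrrrr....................
196 .........rrrrrrrrWrrWrrrrrrrrrr............rrrrrrr....................
198 ......WWWWrrrrrrrrrrrrrrrrrrrrr............rrrrrrrWWWW................
200 ......WWWWrrrrrrrrrrrrrrrrrrrrr.......r...rrrrrrrrWWWW................
202 ......WWWWrrrrrrrrrrrrrrrrrrrrr.BBBBB.rr.rrrrrrrrrWWWW................
204 ......WWWWr...rrrrrr.rr..rr.BBBBBBBBBBBBBrr..r..rrWWWW................
206 ......WWWWr..rrrrrrrrrrrrrrBBBBBBBBBBBBBBBrrrr..r.WWWW................
208 ........WW............rrrBBBBBBBBBBBBBBBBBB...........................
```

```bash
cat > rel.py <<'E'
from h import *
import sys
s=read_state();p=cap("wrist");c=p["color"].astype(int)
Rt=R.from_rotvec(s["ee_rot"]).as_matrix();t=np.array(s["position"])
w=(c.min(2)>150)[145:185,295:345];ys,xs=np.nonzero(w)
x0,x1,y0,y1=[float(a) for a in sys.argv[1:5]] if len(sys.argv)>4 else (xs.min()+295,xs.max()+295,ys.min()+145,ys.max()+145)
print("ring",x0,x1,y0,y1)
pad=plane(p,((x0+x1)/2,(y0+y1)/2),.049)[0];print("pad world",pad.round(4),"tool",(Rt.T@(pad-t)).round(4))
for zt in (.078,.080):
    tip=plane(p,(318,184),t[2]-zt)[0];print("tip tool",(Rt.T@(tip-t)).round(4),"world",tip.round(4))
E
python3 rel.py 306 327 150 168
```

```text
ring 306.0 327.0 150.0 168.0
pad world [ 0.5037 -0.0217  0.049 ] tool [-0.0009 -0.0344  0.1484]
tip tool [ 0.0004 -0.0275  0.078 ] world [ 0.4967 -0.0218  0.1194]
tip tool [ 0.0004 -0.027   0.08  ] world [ 0.4962 -0.0217  0.1174]
```

Call:
play_rows(
  rows=[
    {"tx":-0.0024,"ty":0.002,"tz":-0.02,"roll":0},
    {"tx":0,"ty":0,"tz":-0.021,"roll":0},
    {"tx":0.0034,"ty":-0.0006,"tz":-0.0094,"roll":0},
    {"tx":0.0027,"ty":-0.0005,"tz":-0.0075,"roll":0},
    {"tx":0,"ty":0,"tz":0,"roll":0},
  ],
)

```text
clock: 21.8
position: [0.474, -0.0156, 0.1389]
ee_rot: [2.009, -2.415, -0.0]
contact_force: [0.4, -0.2, 0.1]
gripper_width: 0.0199
```

Call:
play_rows(
  rows=[
    {"tx":0,"ty":0,"tz":0,"roll":0},
    {"tx":0,"ty":0,"tz":0,"roll":0},
  ],
)

```text
clock: 22.0
position: [0.4738, -0.0155, 0.14]
ee_rot: [-2.008, 2.415, -0.001]
contact_force: [-0.4, -0.1, -1.0]
gripper_width: 0.02
```

```bash
python3 look.py; python3 -c "
import numpy as np;c=np.load('ch.npy')
for y in range(120,215,2): print(y,''.join(c[y,250:390:2]))"
```

```text
{'clock': 22.0, 'position': [0.4738, -0.0155, 0.14], 'ee_rot': [-2.0083, 2.4147, -0.0011], 'contact_force': [-0.4275, -0.1074, -1.0482]}
theta 259.4987399381894
pad [(0.56, [0.5056, -0.0199, 0.0487])] tool [-0.0014 -0.032   0.0913]
tip [(0.37, [0.4987, -0.0207, 0.064])] tool [ 0.0006 -0.0253  0.076 ]
board [(0.6, [0.4944, -0.0141, 0.0391])] tool [-0.0051 -0.0199  0.1009]
probe [(0.79, [0.4889, -0.0163, 0.1058])] tool [-0.002  -0.0149  0.0342]
pad [(0.84, [0.5059, -0.0193, 0.0486])] tool [-0.0021 -0.0321  0.0914]
tip [(0.52, [0.5812, -0.2787, -0.0029])] tool [ 0.2393 -0.1534  0.143 ]
board [(0.59, [0.4985, -0.0163, 0.04])] tool [-0.0037 -0.0243  0.1   ]
probe [(0.57, [0.488, -0.0164, 0.1064])] tool [-0.0017 -0.0141  0.0336]
(0.96, ((499.5846252441406, -11.636962890625), (125.02605438232422, 129.6000213623047), 78.91838073730469))
pad bears 0.79 246 369 121 231
probe mask 0.44 315 319 183 188
120 ...........................................................WWWWWWWW...
122 rrrrrrrrrrrrrrrrrrrrrrrrrrrrrrrrrrrrrrrrrrrrrrrrrrrrrrrrrrrrWWWWWWW...
124 rrrrrrrrrrrrrrrrrrrrrrrrrrrrrrrrrrrrrrrrrr
[... 2703 characters left out ...]
rrrrrrrrrrr..............
198 ....rrrrrrrrrrrrrrrrrrrrrrrrrrr.......rrrrrrrrrrrrrrrrrr..............
200 ....rrrrrrrrrrrrrrrrrrrrrrrrrrr.......rrrrrrrrrrrrrrrrrr....W.........
202 ....rrrrrrrrWrWrWr.r.rrrrrrrrr..BBBBB.rrrrrrrrrrrrrrrrrr..............
204 ....rrrrrrrr..WrWrWrWrrrrrrrBBBBBBBBBBBB.rrrrrrrrrrrrrrr..............
206 .....rrrrrrr..........rrrrrBBBBBBBBBBBBBBBrrrrrrrrrrrrrr..............
208 .....rrrrrrr..........rrrBBBBBBBBBBBBBBBBBB.rrrrrrrrrrrr..............
210 .....rrrrrrr..........rrBBBBBBBBBBBBBBBBBBBB.rrrrrrrrrr...............
212 .....rrrrrrr..........rrBBBBBBBBBBBBBBBBBBBBBrrrrrrrrrr...............
214 .....rrrrrrr..........rBBBBBBBBBBBBBBBBBBBBBB.rrrrrrrrr...............
```

```bash
python3 rel.py 306 333 162 185
```

```text
ring 306.0 333.0 162.0 185.0
pad world [ 0.5051 -0.0229  0.049 ] tool [ 0.0016 -0.0326  0.0904]
tip tool [ 0.0004 -0.0275  0.078 ] world [ 0.5003 -0.0209  0.0614]
tip tool [ 0.0004 -0.027   0.08  ] world [ 0.4998 -0.0208  0.0594]
```

Call:
play_rows(
  rows=[
    {"tx":0.0024,"ty":-0.0017,"tz":-0.0038,"roll":0},
    {"tx":0.0014,"ty":-0.0002,"tz":-0.0038,"roll":0},
    {"tx":0,"ty":0,"tz":0,"roll":0},
    {"tx":0,"ty":0,"tz":0,"roll":0},
  ],
)

```text
clock: 23.1
position: [0.4771, -0.0174, 0.1315]
ee_rot: [2.009, -2.415, -0.001]
contact_force: [0.1, 0.5, -0.2]
gripper_width: 0.02
```

```bash
cat > f.py <<'E'
from h import *
n=np.array([-.337,.0625,.939]);F=[];P=[]
for i in range(10):
    p=cap("wrist");s=read_state();F.append(s["contact_force"]);P.append(s["position"])
F=np.array(F);print("t",round(float(s["clock"]),2),"F",F.mean(0).round(2),"Fn",(F@n).mean().round(2),"+-",(F@n).std().round(2)/3,"pos",np.mean(P,0).round(4),"moment",np.round(s["wrist_torque"],3))
c=p["color"].astype(int);save(p,"f.png")
b=(c[:,:,0]-c[:,:,2]>35)&(c[:,:,0]-c[:,:,1]<45)&(c[:,:,1]-c[:,:,2]>15); rd=(c[:,:,0]-c[:,:,1]>55); bl=(c[:,:,2]-c[:,:,0]>30)
ch=np.full(c.shape[:2],'.');ch[rd]='r';ch[bl]='B';ch[b]='o';ch[c.min(2)>150]='W'
for y in range(158,216,2): print(y,''.join(ch[y,290:350]))
E
python3 f.py
```

```text
t 23.6 F [-0.2  -0.13 -0.66] Fn -0.56 +- 0.10666666666666667 pos [ 0.4772 -0.0173  0.1318] moment [ 0.033  0.05  -0.023]
158 rrrrrrrr.rrrrrrrrr.rrrrrrrrr.rrrrrrrrrrrrrrrrrrrrrrrrrrrrrrr
160 rrrrrr.WW.rrrrrr..W.rrrrrr..WWrrrrrr..WWrrrrrrrWWW.rrrrrr..W
162 rrrrrrrrrrrrrrrrrrrrrrrrrrrrrrrrrrrrrrrrrrrrrrrrrrrrrrrrrrrr
164 rrrrrrrrrrrrrrrrrrrrrrrrrrrrrrrrrrrrrrrrrrrrrrrrrrrrrrrrrrrr
166 rrrrrrrrrrrrrrrrrrrrrrrrrrrrrrrrrrrrrrrrrrrrrrrrrrrrrrrrrrrr
168 rrrrrrrrrrrrrrrrrrrrrrrrrrrrrrrrrrrrrrrrrrrrrrrrrrrrrrrrrrrr
170 rrrrrrrrrrrrrrrrrrrrrrr.WWWWWWWWW.rrrrrrrrrrrrrrrrrrrrrrrrrr
172 rrrrrrrrrrrrrrrrrrrWWWWWWWWWWWWWWWWWW.rrrrrrrrrrrrrrrrrrrrrr
174 rrrrrrrrrrrrrrrrrWWWWWWWWoooooooWWWWWWW.rrrrrrrrrrrrrrrrrrrr
176 rrrrrrrrrrrrrrrWWWWWWoo..o...o....oWWWWWWrrrrrrrrrrrrrrrrrrr
178 rrrrrrrrrrrrrrWWWWWWo..oo.o..o..oo..oWWWWWrrrrrrrrrrrrrrrrrr
180 rrrrrrrrrrrrrrWWWWWo..ooo....o.ooo...oWWWWrrrrrrrrrrrrrrrrrr
182 rrrrrrrrrrrrrrWWWWW...oo.ooooooo.oo..oWWWWrrrrrrrrrrrrrrrrrr
184 rrrrrrrrrrrrrrWWWWWo..oo.ooooooo.oo..WWWWWrrrrrrrrrrrrrrrrrr
186 rrrrrrrrrrrrrrrWWWWWo.o..oooooooo...WWWWW.rrrrrrrrrrrrrrrrrr
188 
[... 205 characters left out ...]
rrrrrrrrrrr...............rrrrrrrrrrrrrrrrrrrrrrrr
196 rrrrrrrrrrrrrrrrrrrrr...............rrrrrrrrrrrrrrrrrrrrrrrr
198 rrrrrrrrrrrrrrrrrrrrr...............rrrrrrrrrrrrrrrrrrrrrrrr
200 .rrrrrrrrrrrrr..rrrr................rrrrrrrrr...rrrrrrrrrrrr
202 .rrrrrrrrrrrrr.Wrrrr....BBBBBBBBB...rrrrrrrrr...rrrrrrrrrrrr
204 rrrrrrrrrrrrrrrrBBBBBBBBBBBBBBBBBBBBBBBB.rrrrrrrrrrrrrrrrrrr
206 rrrrrrrrrrrrrBBBBBBBBBBBBBBBBBBBBBBBBBBBBBB.rrrrrrrrrrrrrrrr
208 rrrrrrrrrrBBBBBBBBBBBBBBBBBBBBBBBBBBBBBBBBBBBB.rrrrrrrrrrrrr
210 rrrrrrrrBBBBBBBBBBBBBBBBBBBBBBBBBBBBBBBBBBBBBBBB.rrrrrrrrrrr
212 rrrrrr.BBBBBBBBBBBBBBBBBBBBBBBBBBBBBBBBBBBBBBBBBB.rrrrrrrrrr
214 .rrrrrBBBBBBBBBBBBBBBBBBBBBBBBBBBBBBBBBBBBBBBBBBBB.rrrrrrrrr
```

Call:
play_rows(
  rows=[
    {"tx":0.0007,"ty":-0.0001,"tz":-0.0019,"roll":0},
    {"tx":0,"ty":0,"tz":0,"roll":0},
    {"tx":0.0007,"ty":-0.0001,"tz":-0.0019,"roll":0},
    {"tx":0,"ty":0,"tz":0,"roll":0},
    {"tx":0,"ty":0,"tz":0,"roll":0},
  ],
)

```text
clock: 24.1
position: [0.4785, -0.0176, 0.128]
ee_rot: [2.009, -2.415, -0.0]
contact_force: [-0.5, 0.2, -0.1]
gripper_width: 0.0198
```

```bash
python3 f.py
```

```text
t 24.6 F [-0.41  0.12  0.75] Fn 0.85 +- 0.14333333333333334 pos [ 0.4785 -0.0176  0.128 ] moment [-0.005  0.048 -0.   ]
158 rrrrrrrrrrrrrrrrrrrrrrrrrrrrrrrrrrrrrrrrrrrrrrrrrrrrrrrrrrrr
160 rrrrrrrrrrrrrrrrrrrrrrrrrrrrrrrrrrrrrrrrrrrrrrrrrrrrrrrrrrrr
162 rrrrrr..W.rrrrrr..W.rrrrrr..WW.rrrrrr..W.rrrrrr.WW.rrrrrr..W
164 rrrrrr..W.rrrrrr..W.rrrrrrrWW.rrrrrrr.WW.rrrrrr..W.rrrrrr.WW
166 rrrrrrrrrrrrrrrrrrrrrrrrrrrrrrrrrrrrrrrrrrrrrrrrrrrrrrrrrrrr
168 rrrrrrrrrrrrrrrrrrrrrrrrrrrrrrrrrrrrrrrrrrrrrrrrrrrrrrrrrrrr
170 rrrrrrrrrrrrrrrrrrrrrrrrrrrrrrrrrrrrrrrrrrrrrrrrrrrrrrrrrrrr
172 rrrrrrrrrrrrrrrrrrrrrrrrrrrrrrrrrrrrrrrrrrrrrrrrrrrrrrrrrrrr
174 rrrrrrrrrrrrrrrrrrrrrWWWWWWWWWWWWWWWrrrrrrrrrrrrrrrrrrrrrrrr
176 rrrrrrrrrrrrrrrrrrWWWWWWWWWWWWWWWWWWWWWrrrrrrrrrrrrrrrrrrrrr
178 rrrrrrrrrrrrrrrrWWWWWWWo........ooWWWWWW.rrrrrrrrrrrrrrrrrrr
180 rrrrrrrrrrrrrr.WWWWWo...oo.o.o..o..oWWWWWWrrrrrrrrrrrrrrrrrr
182 rrrrrrrrrrrrrrWWWWWo..ooo.ooooo.o.o..oWWWW.rrrrrrrrrrrrrrrrr
184 rrrrrrrrrrrrrrWWWWW......oooooooooo..oWWWWWrrrrrrrrrrrrrrrrr
186 rrrrrrrrrrrrrrWWWWW...oo.ooooooo.oo..oWWWW.rrrrrrrrrrrrrrrrr
188 r
[... 204 characters left out ...]
rrrrrrrrr.W.................rrrrrrrrrrrrrrrrrrrrrr
196 rrrrrrrrrrrrrrrrrrrrr...............rrrrrrrrrrrrrrrrrrrrrrrr
198 rrrrrrrrrrrrrrrrrrrrr...............rrrrrrrrrrrrrrrrrrrrrrrr
200 rrrrrrrrrrrrrrrrrrrr................rrrrrrrrrrrrrrrrrrrrrrrr
202 rrrrrrrrrrrrrrrrrrrr....BBBBBBBBB...rrrrrrrrrrrrrrrrrrrrrrrr
204 .rrrrrrrrrrrr.W.BBBBBBBBBBBBBBBBBBBBBBBB.rrrr...rrrrrrrrrrrr
206 rrrrrrrrrrrrrBBBBBBBBBBBBBBBBBBBBBBBBBBBBBB.rrrrrrrrrrrrrrrr
208 rrrrrrrrrrBBBBBBBBBBBBBBBBBBBBBBBBBBBBBBBBBBBB.rrrrrrrrrrrrr
210 rrrrrrrrBBBBBBBBBBBBBBBBBBBBBBBBBBBBBBBBBBBBBBBB.rrrrrrrrrrr
212 rrrrrrrBBBBBBBBBBBBBBBBBBBBBBBBBBBBBBBBBBBBBBBBBB.rrrrrrrrrr
214 rrrrrrBBBBBBBBBBBBBBBBBBBBBBBBBBBBBBBBBBBBBBBBBBBB.rrrrrrrrr
```

Call:
play_rows(
  rows=[
    {"tx":0.0006,"ty":-0.0001,"tz":-0.0016,"roll":0},
    {"tx":0,"ty":0,"tz":0,"roll":0},
    {"tx":0.0006,"ty":-0.0001,"tz":-0.0016,"roll":0},
    {"tx":0,"ty":0,"tz":0,"roll":0},
    {"tx":0,"ty":0,"tz":0,"roll":0},
  ],
)

```text
clock: 25.1
position: [0.4796, -0.0178, 0.1247]
ee_rot: [2.009, -2.415, -0.0]
contact_force: [-1.0, 0.2, 2.7]
gripper_width: 0.0199
```

```bash
python3 f.py; python3 f.py | head -1
```

```text
t 25.6 F [-1.42 -0.22  1.74] Fn 2.1 +- 0.15333333333333335 pos [ 0.4796 -0.0178  0.1248] moment [0.    0.305 0.003]
158 rrrrrrrrrrrrrrrrrrrrrrrrrrrrrrrrrrrrrrrrrrrrrrrrrrrrrrrrrrrr
160 rrrrrrrrrrrrrrrrrrrrrrrrrrrrrrrrrrrrrrrrrrrrrrrrrrrrrrrrrrrr
162 rrrrrrrrrrrrrrrrrrrrrrrrrrrrrrrrrrrrrrrrrrrrrrrrrrrrrrrrrrrr
164 rrrrrr.W..rrrrrr..W.rrrrrrr.W.rrrrrrr....rrrrrrr.W.rrrrrrr..
166 rrrrrr.WWrrrrrrr.WW.rrrrrr..WW.rrrrrr.WW.rrrrrr.WWWrrrrrrr.W
168 rrrrrrrrrrrrrrrrrrrrrrrrrrrrrrrrrrrrrrrrrrrrrrrrrrrrrrrrrrrr
170 rrrrrrrrrrrrrrrrrrrrrrrrrrrrrrrrrrrrrrrrrrrrrrrrrrrrrrrrrrrr
172 rrrrrrrrrrrrrrrrrrrrrrrrrrrrrrrrrrrrrrrrrrrrrrrrrrrrrrrrrrrr
174 rrrrrrrrrrrrrrrrrrrrrrrrrrrrrrrrrrrrrrrrrrrrrrrrrrrrrrrrrrrr
176 rrrrrrrrrrrrrrrrrrrrrrWWWWWWWWWWWWWrrrrrrrrrrrrrrrrrrrrrrrrr
178 rrrrrrrrrrrrrrrrrrWWWWWWWWWWWWWWWWWWWW.rrrrrrrrrrrrrrrrrrrrr
180 rrrrrrrrrrrrrrrrWWWWWWWWoo.....ooWWWWWWW.rrrrrrrrrrrrrrrrrrr
182 rrrrrrrrrrrrrrrWWWWWWo........o....oWWWWW.rrrrrrrrrrrrrrrrrr
184 rrrrrrrrrrrrrrWWWWWo..ooo..ooo..oo...oWWWW.rrrrrrrrrrrrrrrrr
186 rrrrrrrrrrrrrrWWWWW...oo.oooooo...oo..WWWWWrrrrrrrrrrrrrrrrr
188 rrrrr
[... 317 characters left out ...]
98 rrrrrrrrrrrrrrrrrrrrr...............rrrrrrrrrrrrrrrrrrrrrrrr
200 rrrrrrrrrrrrrrrrrrrr................rrrrrrrrrrrrrrrrrrrrrrrr
202 rrrrrrrrrrrrrrrrrrrr....BBBBBBBBB...rrrrrrrrrrrrrrrrrrrrrrrr
204 rrrrrrrrrrrrrrrrBBBBBBBBBBBBBBBBBBBBBBBB.rrrrrrrrrrrrrrrrrrr
206 rrrrrrrrrrrrrBBBBBBBBBBBBBBBBBBBBBBBBBBBBBB.rr..rrrrrrrrrrrr
208 rrrrrrrrrrBBBBBBBBBBBBBBBBBBBBBBBBBBBBBBBBBBBBB.rrrrrrrrrrrr
210 rrrrrrrrBBBBBBBBBBBBBBBBBBBBBBBBBBBBBBBBBBBBBBBB.rrrrrrrrrrr
212 rrrrrrrBBBBBBBBBBBBBBBBBBBBBBBBBBBBBBBBBBBBBBBBBB.rrrrrrrrrr
214 rrrrrrBBBBBBBBBBBBBBBBBBBBBBBBBBBBBBBBBBBBBBBBBBBB.rrrrrrrrr
t 26.1 F [-1.46  0.06  1.63] Fn 2.03 +- 0.13999999999999999 pos [ 0.4797 -0.0178  0.1248] moment [0.016 0.37  0.051]
```

```bash
python3 - <<'E'
from h import *
for n in("scene","top"):
    p=cap(n);print(n,{t:lm(p,t) for t in("lens","park","black_probe","bottle")})
print(finish_job())
E
```

```text
scene {'lens': [(0.87, [0.5973, 0.271, 0.1741])], 'park': [(0.93, [0.5946, 0.2715, 0.0026])], 'black_probe': [(0.81, [0.45, -0.3141, 0.0631])], 'bottle': [(0.84, [0.722, -0.2136, -0.0012])]}
top {'lens': [(0.94, [0.5941, 0.2695, 0.1733])], 'park': [(0.96, [0.5962, 0.2721, -0.0012])], 'black_probe': [(0.65, [0.4524, -0.3122, 0.0595])], 'bottle': [(0.63, [0.72, -0.2165, -0.0042])]}
the job is handed in; nothing more can be done
None
```

I swung the magnifier over the parking mark. Then I took the blue probe and pressed its tip on the brass pad with the spring about half in, and handed the job in at about 26 s of the 59 s. No verdict was reported.

Because the arm cannot tilt its tool, I tilted the probe in the grip by pulling its tip against the rim of its stand hole. I then turned it to line up with the board and lowered it along the board's normal.

Last checks:
- **Magnifier:** the lens measured about 3 mm from the centre of the parking mark in both overhead views.
- **Press:** the tip touched the brass 2 to 3 mm off the pad's centre. The force along the board's normal rose by about 2.6 N, which means the tip is pushed in about 4.5 to 5 mm.
- **Squareness:** this is the least certain part. The wrist picture gave a tilt of about 18°, while the arm's travel implied about 20°, against the board's 20°. A second pull in the hole gained only about 0.6°. The sideways force at the end was also larger than a purely square push would give, which points to some friction or tilt error.
- **Rest of the bench:** the black probe and bottle were within a few millimetres of where they were first seen, which is within the measuring error. I did not re-measure the spool, jar or screwdriver at the end.

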